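# Load the sensor into the tilted feed rail

### The arm

A 6-joint arm with a two-finger parallel gripper is mounted at the origin on a cart in front of the work surface, level with it; the furniture and walls round the work are solid. World frame = base frame: x ahead of the robot, y to its left, z up, the work surface at z = 0. Lengths are in m, angles in rad, forces in N, time in s.
With the tool pointing down it reaches from about 0.35 to 0.85 m from the base axis. Payload 8.1 kg.
Tool frame: the origin (TCP) lies midway between the tips of the shut fingers; the grasp point (between the pads) lies 19 mm behind it (robot.grip_point_offset is the distance from the TCP to the grasp point, in m); z points along the fingers, y is the line along which they close (so a half turn about z gives the same grasp; the last joint's range is limited). The gripper opens to 93 mm and grips with 3 to 60 N. Pads are 15 mm wide; open, the fingers measure 128 mm over their backs; the gripper's body (75 mm by 188 mm) begins 65 mm behind the grasp point.
Start: joints at [1.127, 0.13, 1.488, -0, 1.523, -0.085], TCP at [0.211, 0.562, 0.219] pointing down, gripper open.
Joint ranges: [-2.96, 2.96], [-0.89, 2.26], [0.02, 2.5], [-1.34, 4.48], [0, 2.73], [-2.66, 2.66]. Speed limits (rad/s): [2.39, 2.39, 2.79, 3.14, 3.14, 3.14].

### API

Orientations are given as a rotation vector (axis times angle).
In Python, from plant import robot, read_camera, job gives the robot as it stands.
- The arm moves only by the shell command python3 -m inch 'ROWS' [FORCE]. ROWS is JSON, one flat list of numbers, 5 for each row, row after row: the shift along the world's x, y, z in mm, then the turn about the world's z in degrees, then the opening in per cent of the stroke, from 0 (shut) to 100 (fully open). In form: [dx, dy, dz, yaw, hand, dx, dy, dz, yaw, hand, ...]. A call has 1 to 10 rows; each row is the pose to reach, as a shift and turn from the pose commanded when the call began; what a row does not reach only later rows make up. A row lasts 1/12 s, in which the tool goes at most 41.7 mm and 7.16 degrees, less where a joint would pass 70% of its speed; a pose out of reach is approached as far as the arm can. A call with a gripper value outside its range is refused whole. The fingers move at their own pace and stop on an object; FORCE is the grip in N (left out, the last holds). Time passes only in rows, so rows that repeat a pose let the fingers close. It gives the time, the measured TCP pose, the force, the opening and the grip force at its end, in the units of the state.
- robot.read_state(): the state, without advancing time (a new reading comes with each control period).
- read_camera(name): name is "side" or "top"; returns a dict with "image" (420x560x3 uint8, blue, green, red), "K" (3x3 intrinsics, pixels), "D" ([k1, k2, p1, p2, k3] as OpenCV has them; the pictures are not rectified), "extrinsics" (4x4, takes a point from world to camera coordinates). Camera axes: x right, y down, z forward; pixel columns grow to the right and rows downward; lengths in m; the calibration is good to about 2 mm. A picture is of the moment at which its call begins. There is no depth.
- job.close_job(): hands the job in; it is judged then, once.
The state is a dict: "t": time; "q": joint angles; "dq": joint speeds; "joint_torque": joint torques, N m; "tool_pos": TCP position; "orientation": TCP orientation; "force": force on the tool from outside, world axes, zero at the start; "wrist_torque": the same for the moment, N m; "opening": finger opening in m; "gripper_force": force on a finger pad.
Only numpy, scipy, OpenCV 4.12 (cv2) and the standard library are available. Lean on these libraries where they do the work, as an engineer would, in place of code of your own. Each camera call takes 0.05 s, during which the arm holds its last target. There are 200 camera calls.

### The job

Load the loose orange-faced sensor into the tilted feed rail behind the one already in it, facing the same way (orange face leading down the rail, black connector rib up). It lies on its side, so first stand it upright on the bench and let go of it, then take it again across its sides, set it on the tongue and slide it in until the row is fully home against the stop and its back is flush with the rail's mouth. Leave the blue-faced sensor, the pliers, the tape roll and the mug where they are.

Things in the scene. Friction and masses are not known exactly. Their poses are not given: they have to be found in the camera images.
- sensor: The sensor to load: grey block 54 long (x) x 36 wide (y) x 44 mm high (z), about 0.12 kg, origin at its centre. +x: front, a 10 mm orange cap; +z: top, with a black rib 22 x 12 x 8 mm high centred 12 mm behind the middle. Starts lying on its -y side (origin 18 mm up), top facing the robot's right, turned 28 (+-26) degrees towards the robot. Upright on the bench its origin is 22 mm up.
- sensor_front (a point): Centre of the sensor's orange front face (27 mm from its origin along +x).
- sensor_back (a point): Centre of the sensor's back face (27 mm from its origin along -x).
- tube: The tilted aluminium rail tube, fixed. Origin: middle of the floor at its mouth, 75 mm above the bench. +x runs down the tube (18 degrees below level, roughly to the robot's left), +z square to its floor. Inside 40 mm wide and 47 mm high, under two lips that leave a 20 mm slot for the rib; 48 mm wide, 51 mm high outside. Stop 108 mm (two sensor lengths) down from the mouth.
- tongue_end (a point): Upper end of the open tongue that carries the tube's floor on ahead of the mouth: 50 mm long, 28 mm wide, 6 mm thick, nothing beside it, so fingers can straddle it and the sensor. At the mouth two guides, 32 mm high, flare out to about 53 mm apart over the last 13 mm of the tongue. A sensor set on the tongue stays by friction and slides when pushed with a few newtons.
- rail: The rail's stand, fixed to the bench. Origin on the bench below the mouth, +x level, the way the tube points. A dark steel base plate 8 mm thick, 90 mm wide, from x = -73 to +143 mm; a 24 mm wide blue post under the tongue, a 40 mm wide one under the tube.
- loaded (a joint): The identical orange-faced sensor already in the tube, orange face down the rail; it can only slide along the tube, with about 1 N of friction. Value: its distance in m from home at the stop; it starts 4 to 30 mm short, and at 0 it is home with its back face 54 mm down from the mouth.
- spare: A sensor of the same size and axes but with a blue front cap, also lying on its side (its -y side up), top roughly towards the robot; its origin is the block's centre. To be left alone.
- pliers: Red-handled pliers lying on the bench, 188 mm long, 13 mm high; a bystander.
- tape: Black roll of tape lying flat, 58 mm across, 19 mm high; a bystander.
- mug: White mug, 81 mm across, 61 mm high; a bystander.

How it is judged:
By the outcome, as a careful person would: the job done as asked, in the order asked, and still so for the second after the job is handed in, with the robot touching nothing.
It also fails if it takes over 58 s, if anything falls off the work surface, if the arm or the gripper's body presses on something with over 40 N, if the wrist force passes 120 N, or if a joint passes its speed limit or range.

## Working session

There is one attempt and no reset: what is moved stays moved. The work goes in short steps, Python scripts to look and compute and a shell command to move; the robot and the scene stay as the last step left them, time stands still between calls to the robot, and variables do not carry over. Pictures are saved under pics/ and viewed, at most 10 in all, crops included, and the job is handed in when it is done.

```bash
mkdir -p pics; ls; cat > h.py <<'E'
import numpy as np, cv2
from plant import robot, read_camera, job
def snap(n,f=None):
    c=read_camera(n)
    if f: cv2.imwrite('pics/'+f,c['image'])
    return c
def ray(c,uv):
    K=np.array(c['K'],float);D=np.array(c['D'],float);E=np.array(c['extrinsics'],float)
    p=cv2.undistortPoints(np.array([[uv]],float),K,D)[0,0]
    d=E[:3,:3].T@np.array([p[0],p[1],1]);o=-E[:3,:3].T@E[:3,3]
    return o,d/np.linalg.norm(d)
def onz(c,uv,z):
    o,d=ray(c,uv);return o+d*(z-o[2])/d[2]
def tri(c1,a,c2,b):
    o1,d1=ray(c1,a);o2,d2=ray(c2,b)
    s=np.linalg.lstsq(np.stack([d1,-d2],1),o2-o1,rcond=None)[0]
    p,q=o1+s[0]*d1,o2+s[1]*d2
    return (p+q)/2,np.linalg.norm(p-q)
def proj(c,P):
    E=np.array(c['extrinsics'],float)
    return cv2.projectPoints(np.array(P,float).reshape(-1,1,3),cv2.Rodrigues(E[:3,:3])[0],E[:3,3],np.array(c['K'],float),np.array(c['D'],float))[0][:,0]
E
python3 - <<'E'
from h import *
a=snap('top','t0.png');b=snap('side','s0.png')
for c in(a,b):
    E=np.array(c['extrinsics']);print(-E[:3,:3].T@E[:3,3],E[2,:3])
s=robot.read_state();print(s['t'],s['tool_pos'],s['orientation'],s['opening'])
E
```

```text
pics
[ 0.52416397 -0.07804079  1.17592522] [ 0.1168403  -0.01593938 -0.9930228 ]
[0.68683235 1.05251785 0.8459678 ] [-0.0293245  -0.83651649 -0.5471565 ]
0.1 [0.2104625  0.56133211 0.21770571] [-5.60583472e-01 -3.09070608e+00  2.49493672e-03] 0.09289191202116698
```

View pics/t0.png

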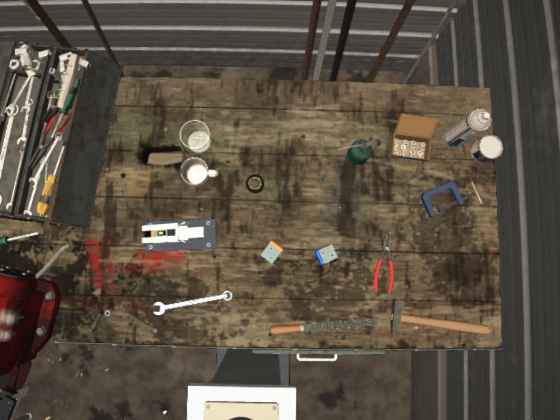

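View pics/s0.png

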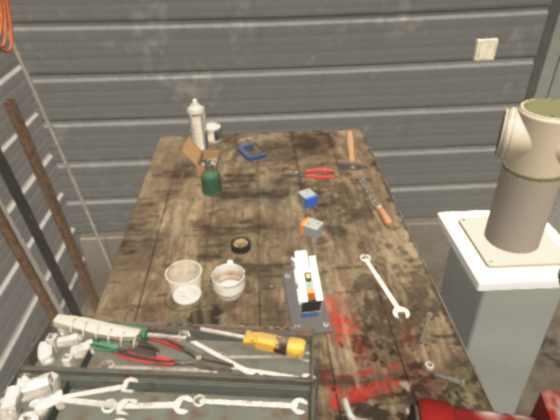

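The top view shows the loose sensor at about (272,252) with orange towards the upper right, the spare at (326,255) and the rail at (145–215,235). The side view shows the sensor at (311,228) and the rail at (308,285). I'll enlarge both.

```bash
python3 - <<'E'
from h import *
a=cv2.imread('pics/t0.png');b=cv2.imread('pics/s0.png')
A=cv2.resize(a[212:272,130:290],None,fx=5,fy=5,interpolation=cv2.INTER_CUBIC)
B=cv2.resize(b[205:335,270:350],None,fx=4.6,fy=4.6,interpolation=cv2.INTER_CUBIC)
cv2.imwrite('pics/t0c.png',A);cv2.imwrite('pics/s0c.png',B)
c=snap('top');d=snap('side')
for n,cc,box in(('top',c,(235,270,255,290)),('side',d,(210,245,290,335))):
    h=cv2.cvtColor(cc['image'],cv2.COLOR_BGR2HSV);m=cv2.inRange(h,(5,130,130),(18,255,255))
    m2=np.zeros_like(m);m2[box[0]:box[1],box[2]:box[3]]=m[box[0]:box[1],box[2]:box[3]]
    ys,xs=np.nonzero(m2);print(n,len(xs),xs.mean(),ys.mean(),cv2.minAreaRect(np.stack([xs,ys],1).astype(np.float32)))
    print(cc['K'])
E
```

```text
top 54 276.25925925925924 245.38888888888889 ((276.3399963378906, 245.3800048828125), (15.800003051757812, 3.4000003337860107), 36.869895935058594)
[[388.04692011   0.         277.83867791]
 [  0.         388.04692011 213.68811632]
 [  0.           0.           1.        ]]
side 61 302.8032786885246 224.50819672131146 ((302.7396240234375, 224.27513122558594), (6.037604331970215, 19.3094539642334), 22.380136489868164)
[[480.9924846    0.         276.99798559]
 [  0.         480.9924846  203.2231546 ]
 [  0.           0.           1.        ]]
```

View pics/t0c.png

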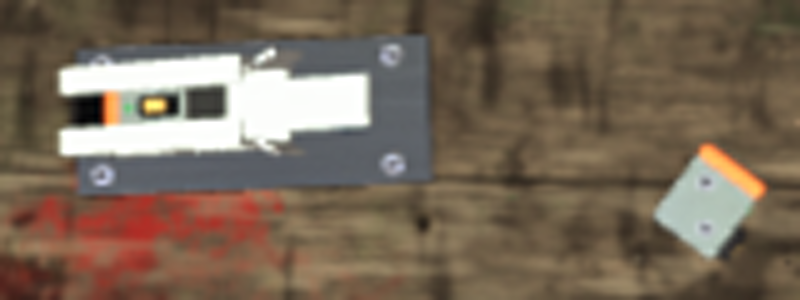

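View pics/s0c.png

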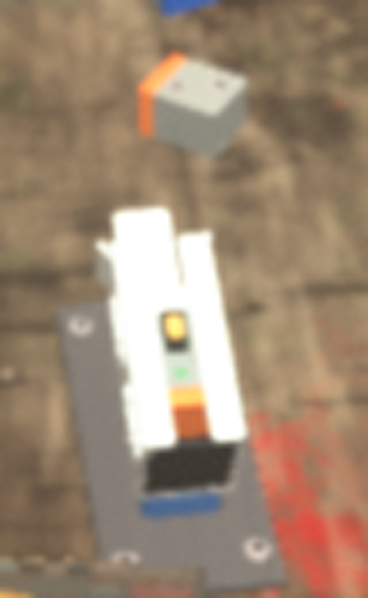

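The crops show the sensor's upper face corners at about (703,143), (767,190), (715,258), (654,214) in the top crop. The plate, the tongue end (x≈369, y 73–127) and the mouth (x≈240) are also clear. Next I turn these into poses.

```bash
python3 - <<'E'
from h import *
from scipy.spatial.transform import Rotation as R
c=snap('top');d=snap('side')
T=lambda X,Y:((X+.5)/5-.5+130,(Y+.5)/5-.5+212)
S=lambda X,Y:((X+.5)/4.6-.5+270,(Y+.5)/4.6-.5+205)
mm=lambda v:np.round(np.array(v)*1000,1)
Q=[onz(c,T(*p),.036) for p in((703,143),(767,190),(715,258),(654,214))]
print('sens corners',mm(Q),'centre',mm(np.mean(Q,0)))
f=(Q[0]+Q[1]-Q[2]-Q[3]);print('front yaw',np.degrees(np.arctan2(f[1],f[0])))
for a,b in((0,1),(1,2),(2,3),(3,0)):print(mm(np.linalg.norm(Q[a]-Q[b])))
# side cam check: top face corners
Qs=[onz(d,S(*p),.036) for p in((182,52),(247,80))]
print('side far-orange, far-grey corners',mm(Qs))
P=[onz(c,T(*p),.008) for p in((75,48),(428,36),(432,180),(78,193))]
print('plate',mm(P))
x=(P[1]+P[2]-P[0]-P[3]);print('rail yaw',np.degrees(np.arctan2(-x[1],-x[0])))
print('tongue end',mm([onz(c,T(368,73),.090),onz(c,T(370,127),.090)]))
print('mouth lips',mm([onz(c,T(240,55),.1235),onz(c,T(240,150),.1235)]))
print('orange slot near/back of rib',mm([onz(c,T(111,107),.09),onz(c,T(227,103),.11)]))
s=robot.read_state();M=R.from_rotvec(s['orientation']).as_matrix();print(M.round(3),s['q'])
E
```

```text
sens corners [[ 579.5  -75.4   36. ]
 [ 552.7 -113.4   36. ]
 [ 512.6  -83.8   36. ]
 [ 537.4  -47.6   36. ]] centre [545.6 -80.1  36. ]
front yaw -34.93533806645923
46.5
49.9
43.9
50.4
side far-orange, far-grey corners [[ 552.  -110.1   36. ]
 [ 514.5  -76.3   36. ]]
plate [[630.2 306.5   8. ]
 [642.1  92.3   8. ]
 [555.3  86.7   8. ]
 [542.7 299.8   8. ]]
rail yaw 93.27400260343106
tongue end [[612.2 113.2  90. ]
 [582.  110.9  90. ]]
mouth lips [[617.8 177.6 123.5]
 [566.2 175.2 123.5]]
orange slot near/back of rib [[590.  257.2  90. ]
 [592.4 186.8 110. ]]
[[-0.936  0.351 -0.   ]
 [ 0.351  0.936 -0.001]
 [ 0.    -0.001 -1.   ]] [ 1.12657613e+00  1.30639314e-01  1.48856322e+00 -2.15753665e-05
  1.52295572e+00 -8.54100047e-02]
```

```bash
python3 -m inch '[327,-653,-60,-105,85,327,-653,-60,-105,85,327,-653,-60,-105,85,327,-653,-60,-105,85,327,-653,-60,-105,85,327,-653,-60,-105,85,327,-653,-60,-105,85,327,-653,-60,-105,85,327,-653,-60,-105,85,327,-653,-60,-105,85]'; python3 -c "
from h import *
s=robot.read_state();print(s['tool_pos'],s['orientation'],s['q'])"
```

```text
t: 1.13
tool_pos: [0.3971, 0.1887, 0.1847]
orientation: [2.269, 2.172, 0.001]
force: [0.3, 1.1, 0.2]
opening: 0.0792
gripper_force: 0.0
[0.39709751 0.18867318 0.18466373] [2.26936943e+00 2.17188543e+00 1.47327397e-03] [ 3.26797388e-01 -3.02375396e-01  1.95812428e+00  3.93988556e-05
  1.48482693e+00  3.70686283e-01]
```

```bash
python3 -m inch '[141,-280,-85,-33,85,141,-280,-85,-33,85,141,-280,-85,-33,85,141,-280,-85,-33,85,141,-280,-85,-33,85,141,-280,-85,-33,85,141,-280,-85,-33,85,141,-280,-85,-33,85,141,-280,-85,-33,85,141,-280,-85,-33,85]'; cat >look.py <<'E'
import sys
from h import *
# look.py cam x0 y0 x1 y1 scale name
n,x0,y0,x1,y1=sys.argv[1],*map(int,sys.argv[2:6]);k=float(sys.argv[6])
im=snap(n)['image'][y0:y1,x0:x1]
cv2.imwrite('pics/'+sys.argv[7],cv2.resize(im,None,fx=k,fy=k,interpolation=cv2.INTER_CUBIC))
E
python3 -c "
from h import *
from scipy.spatial.transform import Rotation as R
s=robot.read_state();M=R.from_rotvec(s['orientation']).as_matrix();print(s['tool_pos'],np.degrees(np.arctan2(M[1,1],M[0,1])),s['q'])"
```

```text
t: 1.97
tool_pos: [0.5372, -0.0909, 0.0984]
orientation: [-2.79, -1.441, 0.002]
force: [-0.7, -0.2, 0.1]
opening: 0.079
gripper_force: 0.0
[ 0.53719849 -0.09090254  0.09840143] -35.34909422718866 [-2.61809264e-01  7.49890583e-02  1.77225311e+00  1.03051451e-04
  1.29648877e+00  3.55120134e-01]
```

```bash
python3 -m inch '[1,-1,-40,0,85,1,-1,-80,0,85,1,-1,-92,0,85,1,-1,-92,0,85,1,-1,-92,0,50,1,-1,-92,0,50,1,-1,-92,0,50,1,-1,-92,0,50,1,-1,-92,0,50,1,-1,-92,0,50]' 3; python3 look.py side 250 150 370 290 4 s1.png
```

```text
t: 2.8
tool_pos: [0.54, -0.0908, 0.0092]
orientation: [2.787, 1.446, 0.003]
force: [0.7, 0.6, 4.4]
opening: 0.0541
gripper_force: 3.0
```

View pics/s1.png

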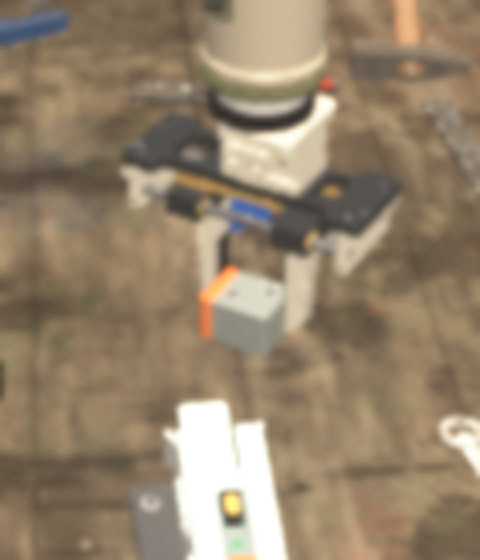

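The fingers hold the sensor front to back near its top edge, at 54 mm opening and 3 N. I'll lift and see whether it swings.

```bash
python3 -m inch '[0,0,10,0,50,0,0,20,0,50,0,0,30,0,50,0,0,40,0,50,0,0,50,0,50,0,0,50,0,50]'; python3 look.py side 250 150 370 290 4 s2.png
```

```text
t: 3.35
tool_pos: [0.5405, -0.091, 0.0607]
orientation: [2.786, 1.445, 0.005]
force: [1.0, -0.6, -0.5]
opening: 0.0536
gripper_force: 3.0
```

View pics/s2.png

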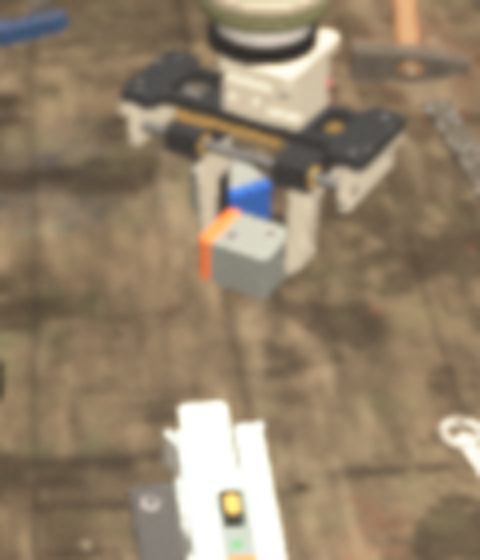

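It stays as gripped and doesn't swing by itself. I'll push its bottom face against the low base plate edge to turn it in the grip, so first I bring it square to the plate.

```bash
python3 -m inch '[15,40,0,7,50,15,80,0,14,50,15,110,0,21,50,15,130,0,28,50,15,130,0,35,50,15,130,0,39,50,15,130,-20,39,50,15,130,-40,39,50,15,130,-47,39,50,15,130,-47,39,50]'
```

```text
t: 4.23
tool_pos: [0.5517, 0.0395, 0.0082]
orientation: [-2.144, -2.292, 0.004]
force: [-0.2, -0.0, -1.5]
opening: 0.054
gripper_force: 3.0
```

```bash
python3 -m inch '[3,7,5,0,50,3,14,5,0,50,3,16,6,0,50,3,19,9,0,50,3,22,11,0,50,3,25,13,0,50,3,28,15,0,50,3,32,16,0,50,3,36,17,0,50,3,39,18,0,50]'; python3 -m inch '[0,4,0,0,50,0,8,1,0,50,0,12,1,0,50,0,15,1,0,50,0,15,1,0,50]'; python3 look.py side 250 150 370 290 4 s3.png
```

```text
t: 5.07
tool_pos: [0.5565, 0.079, 0.0286]
orientation: [-2.146, -2.294, 0.0]
force: [0.2, 0.1, -1.4]
opening: 0.054
gripper_force: 3.0
t: 5.48
tool_pos: [0.5566, 0.0942, 0.0295]
orientation: [-2.145, -2.295, -0.0]
force: [-0.0, -1.1, -0.8]
opening: 0.0538
gripper_force: 3.0
```

View pics/s3.png

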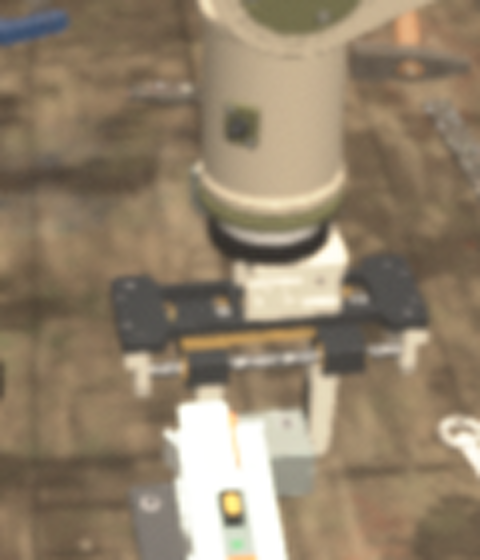

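It hasn't turned; it rode over the plate. I'll back off and push lower until I feel the edge.

```bash
python3 -m inch '[0,-20,5,0,50,0,-45,5,0,50,0,-52,-10,0,50,0,-52,-18,0,50,0,-52,-18,0,50]'; python3 -m inch '[0,5,0,0,50,0,8,0,0,50,0,11,0,0,50,0,11,0,0,50]';  python3 -m inch '[0,2,0,0,50,0,4,0,0,50,0,4,0,0,50]'; python3 -m inch '[0,2,0,0,50,0,4,0,0,50,0,4,0,0,50]'
```

```text
t: 5.95
tool_pos: [0.5546, 0.0412, 0.0092]
orientation: [-2.145, -2.291, 0.004]
force: [-0.6, 0.3, -2.2]
opening: 0.0539
gripper_force: 3.0
t: 6.28
tool_pos: [0.557, 0.0537, 0.0121]
orientation: [2.144, 2.295, 0.001]
force: [-0.0, -1.2, -1.3]
opening: 0.054
gripper_force: 3.0
t: 6.53
tool_pos: [0.557, 0.0566, 0.012]
orientation: [2.145, 2.294, 0.001]
force: [-0.2, -2.8, -0.2]
opening: 0.0538
gripper_force: 3.0
t: 6.78
tool_pos: [0.5568, 0.0606, 0.0117]
orientation: [2.146, 2.294, 0.0]
force: [-0.8, -3.6, 0.8]
opening: 0.0539
gripper_force: 3.0
```

```bash
python3 -m inch '[0,2,2,0,50,0,4,4,0,50,0,6,6,0,50,0,6,6,0,50]'; python3 -m inch '[0,2,1,0,50,0,4,2,0,50,0,6,3,0,50,0,8,4,0,50,0,8,4,0,50]'; python3 look.py side 250 150 370 290 4 s4.png
```

```text
t: 7.12
tool_pos: [0.5566, 0.0673, 0.0178]
orientation: [-2.145, -2.294, -0.001]
force: [-0.8, -1.1, -1.6]
opening: 0.0539
gripper_force: 3.0
t: 7.53
tool_pos: [0.5565, 0.075, 0.0216]
orientation: [-2.146, -2.294, -0.0]
force: [-0.1, -0.7, -1.5]
opening: 0.0538
gripper_force: 3.0
```

View pics/s4.png

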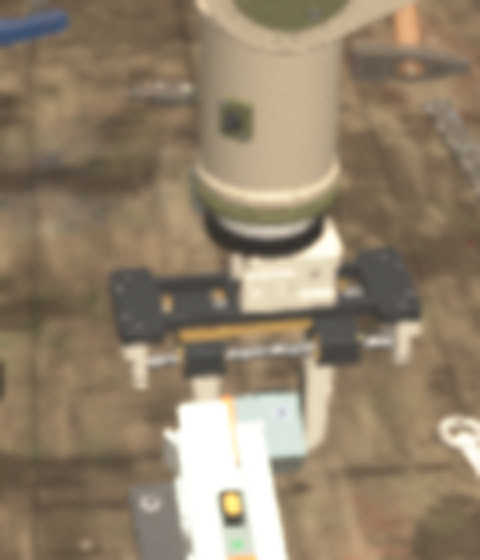

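The sensor is turning now: its upper side, with the holes, leans towards the side camera by roughly 30°. I'll keep going.

```bash
python3 -m inch '[0,3,0,0,50,0,6,0,0,50,0,6,0,0,50]'; python3 -m inch '[0,3,1,0,50,0,6,2,0,50,0,6,2,0,50]';  python3 -m inch '[0,3,1,0,50,0,6,1,0,50,0,6,1,0,50]'
```

```text
t: 7.83
tool_pos: [0.5566, 0.081, 0.0216]
orientation: [-2.146, -2.294, -0.0]
force: [-0.5, -1.3, -0.1]
opening: 0.0539
gripper_force: 3.0
t: 8.08
tool_pos: [0.5567, 0.0872, 0.0237]
orientation: [-2.146, -2.295, -0.001]
force: [-0.2, 0.2, -2.3]
opening: 0.0542
gripper_force: 3.0
t: 8.33
tool_pos: [0.5567, 0.0931, 0.0246]
orientation: [-2.146, -2.295, -0.001]
force: [-0.3, -0.2, -0.5]
opening: 0.054
gripper_force: 3.0
```

```bash
python3 -m inch '[0,2,-2,0,50,0,4,-4,0,50,0,4,-4,0,50]'; python3 -m inch '[0,2,-2,0,50,0,3,-4,0,50,0,3,-4,0,50]';  python3 -c "
from h import *
c=snap('side');cv2.imwrite('pics/s5raw.png',c['image'])
h=cv2.cvtColor(c['image'],cv2.COLOR_BGR2HSV)
print(h[235:285:3,318:338:4].tolist())"
```

```text
t: 8.58
tool_pos: [0.5569, 0.0971, 0.0205]
orientation: [2.146, 2.294, 0.001]
force: [1.0, 0.5, -0.1]
opening: 0.054
gripper_force: 3.0
t: 8.83
tool_pos: [0.5567, 0.0999, 0.0163]
orientation: [2.146, 2.294, 0.001]
force: [-0.3, 1.0, 1.3]
opening: 0.0539
gripper_force: 3.0
[[[19, 49, 173], [20, 48, 144], [20, 48, 123], [20, 33, 92], [19, 26, 77]], [[17, 117, 140], [18, 123, 158], [18, 130, 169], [17, 26, 88], [20, 18, 85]], [[17, 99, 141], [17, 94, 120], [18, 73, 130], [19, 71, 108], [20, 17, 88]], [[18, 36, 171], [16, 33, 172], [16, 32, 169], [19, 75, 146], [17, 23, 78]], [[17, 53, 129], [16, 62, 123], [16, 61, 138], [18, 72, 142], [21, 25, 72]], [[17, 123, 183], [16, 86, 115], [18, 59, 112], [20, 49, 223], [18, 63, 174]], [[23, 33, 101], [24, 32, 118], [20, 47, 108], [22, 45, 230], [17, 71, 168]], [[41, 24, 215], [30, 24, 194], [27, 29, 168], [21, 47, 230], [18, 75, 167]], [[27, 26, 197], [19, 29, 196], [25, 29, 167], [22, 46, 229], [17, 80, 156]], [[28, 25, 196], [19, 29, 192], [25, 33, 170], [22, 45, 230], [17, 80, 153]], [[29, 26, 198], [27, 27, 195], [23, 33, 176], [22, 46, 229], [18, 83, 166]], [[30, 24, 209], [28, 25, 193], [23, 32, 185], [19, 59, 209], [16, 81, 141]], [[29, 24, 220], [25, 32, 174], [19, 55, 143], [17, 81, 166], [17, 82, 155]], [[27, 22, 233], [17, 81, 135], [18, 83, 160], [18, 83, 173], [16, 84, 163]], [[30, 6, 253], [18, 82, 140], [19, 83, 165], [17, 86, 161], [17, 87, 162]], [[45, 2, 255], [18, 83, 148], [18, 83, 176], [18, 85, 162], [19, 86, 160]], [[30, 1, 255], [16, 83, 153], [17, 84, 166], [16, 86, 157], [17, 90, 162]]]
```

```bash
python3 -m inch '[0,0,10,0,50,0,0,25,0,50,0,-30,35,0,50,0,-70,35,0,50,0,-100,35,0,50,0,-100,35,0,50]'; python3 look.py side 270 170 350 250 7 s6.png
```

```text
t: 9.38
tool_pos: [0.5566, -0.0055, 0.0523]
orientation: [2.149, 2.29, -0.002]
force: [0.1, 0.9, -1.5]
opening: 0.054
gripper_force: 3.0
```

View pics/s6.png

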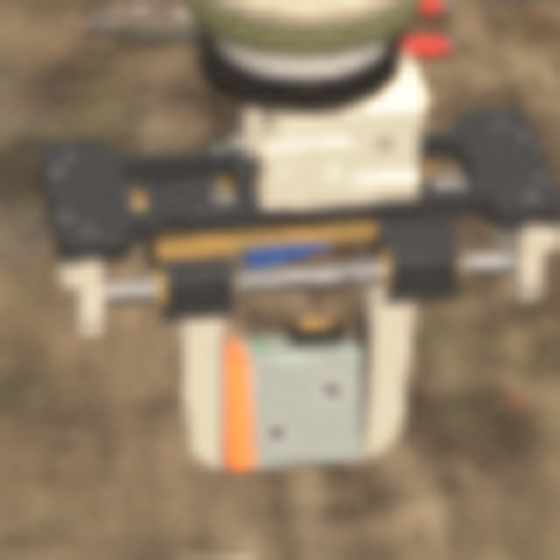

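The sensor is now close to upright: the side with the holes faces the camera and the black rib is on top at about (318,330). I'll lower it and press it flat on the bench.

```bash
python3 -m inch '[0,0,-15,0,50,0,0,-28,0,50,0,0,-36,0,50,0,0,-36,0,50]'; python3 -m inch '[0,0,-2,0,50,0,0,-4,0,50,0,0,-4,0,50]'; python3 -m inch '[0,0,-2,0,50,0,0,-4,0,50,0,0,-4,0,50]'
```

```text
t: 9.77
tool_pos: [0.554, 0.0004, 0.0125]
orientation: [-2.142, -2.292, 0.005]
force: [-0.6, 0.8, -1.2]
opening: 0.054
gripper_force: 3.0
t: 10.02
tool_pos: [0.5568, -0.0002, 0.0116]
orientation: [2.146, 2.295, 0.0]
force: [-0.4, 0.4, -1.0]
opening: 0.0541
gripper_force: 3.0
t: 10.27
tool_pos: [0.5573, -0.0003, 0.0081]
orientation: [2.146, 2.294, 0.002]
force: [0.1, 2.3, 1.8]
opening: 0.0539
gripper_force: 3.0
```

```bash
python3 -m inch '[0,0,-2,0,50,0,0,-3,0,50,0,0,-3,0,50]'; python3 -m inch '[0,0,-2,0,50,0,0,-2,0,50]'
```

```text
t: 10.52
tool_pos: [0.5573, -0.0004, 0.0049]
orientation: [2.145, 2.294, 0.002]
force: [1.6, 2.2, 3.0]
opening: 0.054
gripper_force: 3.0
t: 10.68
tool_pos: [0.5571, -0.0005, 0.0026]
orientation: [2.146, 2.294, 0.001]
force: [2.6, 1.3, 2.8]
opening: 0.0537
gripper_force: 3.0
```

```bash
python3 -m inch '[0,0,0,0,85,0,0,0,0,85,0,0,0,0,85,0,0,0,0,85,0,0,30,0,85,0,0,70,0,85,0,0,110,0,85,0,0,140,0,85,-30,0,140,-7,85,-70,0,140,-14,85]';python3 -m inch '[-110,0,0,-76,85,-110,0,0,-76,85,-110,0,0,-76,85,-110,0,0,-76,85,-110,0,0,-76,85,-110,0,0,-76,85,-110,0,0,-76,85,-110,0,0,-76,85,-110,0,0,-76,85,-110,0,0,-76,85]'
cat > st.py <<'E'
from h import *
from scipy.spatial.transform import Rotation as R
s=robot.read_state();M=R.from_rotvec(s['orientation']).as_matrix();print('t',s['t'],'TCP',(1000*s['tool_pos']).round(1),'yaw',np.degrees(np.arctan2(M[1,1],M[0,1])).round(1),'F',np.round(s['force'],1))
E
python3 st.py; python3 - <<'E'
from h import *
c=snap('top');d=snap('side')
for n,cc,bx in(('top',c,None),('side',d,None)):
    p=proj(cc,[[.5565,0,.02]])[0];x,y=p.astype(int)
    k=24;im=cc['image'][y-k:y+k,x-k:x+k];cv2.imwrite(f'pics/{n}7.png',cv2.resize(im,None,fx=8,fy=8,interpolation=cv2.INTER_CUBIC))
    h=cv2.cvtColor(im,cv2.COLOR_BGR2HSV);m=cv2.inRange(h,(5,130,130),(18,255,255))
    nn,l,st,ce=cv2.connectedComponentsWithStats(m);print(n,p,[(st[i].tolist(),(ce[i]+[x-k,y-k]).round(1).tolist()) for i in range(1,nn) if st[i,4]>8],x-k,y-k)
a=cv2.imread('pics/top7.png');b=cv2.imread('pics/side7.png');cv2.imwrite('pics/both7.png',np.hstack([a,b]))
E
```

```text
t: 11.52
tool_pos: [0.4896, -0.001, 0.1459]
orientation: [2.411, 2.006, 0.007]
force: [-0.3, 1.0, -0.7]
opening: 0.079
gripper_force: 0.0
t: 12.35
tool_pos: [0.3764, -0.0006, 0.1424]
orientation: [3.134, 0.215, -0.0]
force: [-0.8, -0.3, -0.1]
opening: 0.0791
gripper_force: 0.0
t 12.35 TCP [376.4  -0.6 142.4] yaw -82.2 F [-0.8 -0.3 -0.1]
top [244.64428673 247.69841345] [([18, 15, 13, 4, 43], [244.6, 239.4])] 220 223
side [311.5743809  243.24960065] [([13, 15, 6, 16, 70], [302.5, 241.8])] 287 219
```

View pics/both7.png

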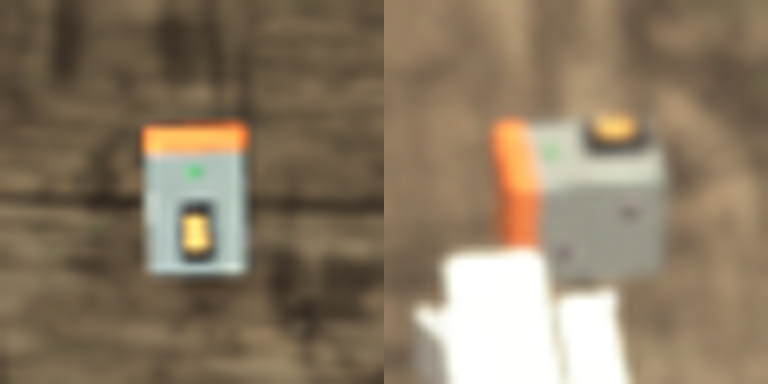

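The sensor stands upright and free on the bench, rib up and orange front towards +x. Its top-face corners in the left crop are about (143,125), (249,122), (249,274) and (147,274). I'll compute the regrasp.

```bash
python3 - <<'E'
from h import *
c=snap('top')
T=lambda X,Y:((X+.5)/8-.5+220,(Y+.5)/8-.5+223)
Q=[onz(c,T(*p),.044) for p in((143,125),(249,122),(249,274),(147,274))]
f=Q[0]+Q[1]-Q[2]-Q[3];print(np.mean(Q,0)*1000,np.degrees(np.arctan2(f[1],f[0])))
l=Q[0]+Q[3]-Q[1]-Q[2];print(np.degrees(np.arctan2(l[1],l[0]))-90)
print(np.linalg.norm(f)*500,np.linalg.norm(l)*500)
E
```

```text
[ 5.56710964e+02 -2.63770520e-01  4.40000000e+01] 2.3570137927759713
1.99918080748715
54.56777388041832 37.77258551810728
```

```bash
python3 -m inch '[40,0,0,-5,85,80,0,0,-5,85,120,0,0,-5,85,160,0,0,-5,85,188,1,0,-5,85,188,1,0,-5,85,188,1,-40,-5,85,188,1,-60,-5,85,188,1,-60,-5,85]'; python3 st.py
```

```text
t: 13.25
tool_pos: [0.5601, 0.0008, 0.0767]
orientation: [-3.139, -0.094, 0.015]
force: [-1.3, 0.3, -0.5]
opening: 0.0794
gripper_force: 0.0
t 13.25 TCP [560.1   0.8  76.7] yaw -86.6 F [-1.3  0.3 -0.5]
```

```bash
python3 -m inch '[0,0,-35,0,85,0,0,-65,0,85,0,0,-72,0,85,0,0,-72,0,85,0,0,-72,0,32,0,0,-72,0,32,0,0,-72,0,32,0,0,-72,0,32,0,0,-72,0,32,0,0,-72,0,32]' 4; python3 st.py
```

```text
t: 14.08
tool_pos: [0.5651, 0.0005, 0.0113]
orientation: [3.14, 0.088, 0.002]
force: [-0.3, 0.5, 0.3]
opening: 0.0434
gripper_force: 0.0
t 14.0833 TCP [5.651e+02 5.000e-01 1.130e+01] yaw -86.8 F [-0.3  0.5  0.3]
```

```bash
python3 -m inch '[0,0,0,0,32,0,0,0,0,32,0,0,0,0,32,0,0,0,0,32,0,0,0,0,32]' 4; python3 -m inch '[0,0,30,0,32,0,0,60,0,32,0,0,100,0,32,0,0,130,0,32,0,0,150,0,32,0,0,150,0,32]'; python3 st.py
```

```text
t: 14.5
tool_pos: [0.5648, 0.0005, 0.0108]
orientation: [-3.14, -0.088, -0.0]
force: [-1.8, -0.0, 5.7]
opening: 0.0361
gripper_force: 4.0
t: 15.0
tool_pos: [0.5677, 0.0002, 0.1661]
orientation: [3.139, 0.088, 0.013]
force: [0.7, 0.0, -1.1]
opening: 0.036
gripper_force: 4.0
t 15.0 TCP [5.677e+02 2.000e-01 1.661e+02] yaw -86.8 F [ 0.7  0.  -1.1]
```

```bash
python3 -m inch '[6,10,0,7,32,12,20,0,14,32,18,40,0,21,32,24,60,0,28,32,30,80,0,35,32,30,100,0,42,32,30,120,0,49,32,30,135,0,56,32,30,139,0,63,32,30,139,0,70,32]';python3 -m inch '[0,0,0,7,32,0,0,0,14,32,0,0,0,20,32,0,0,0,20,32,0,0,0,20,32]'; python3 st.py; python3 - <<'E'
from h import *
c=snap('top');d=snap('side')
for n,cc in(('top',c),('side',d)):
    h=cv2.cvtColor(cc['image'],cv2.COLOR_BGR2HSV);m=cv2.inRange(h,(5,130,150),(18,255,255))
    x0,y0,x1,y1=(140,215,225,255) if n=='top' else (270,210,345,330)
    nn,l,st,ce=cv2.connectedComponentsWithStats(m[y0:y1,x0:x1]);print(n,[(st[i].tolist(),(ce[i]+[x0,y0]).round(1).tolist()) for i in range(1,nn) if st[i,4]>5])
E
```

```text
t: 15.83
tool_pos: [0.5933, 0.1409, 0.1578]
orientation: [-2.513, -1.882, 0.004]
force: [0.1, -0.2, -0.9]
opening: 0.0359
gripper_force: 4.0
t: 16.25
tool_pos: [0.5937, 0.1393, 0.1585]
orientation: [-2.161, -2.278, 0.003]
force: [0.4, 0.4, 0.0]
opening: 0.0364
gripper_force: 4.0
t 16.25 TCP [593.7 139.3 158.5] yaw 3.0 F [0.4 0.4 0. ]
top []
side [([26, 16, 17, 18, 266], [303.9, 234.9]), ([38, 82, 7, 8, 47], [310.8, 295.5]), ([55, 87, 20, 33, 270], [334.7, 313.5])]
```

```bash
python3 - <<'E'
from h import *
d=snap('side')
s=robot.read_state();t=s['tool_pos'];u=np.array([-.0576,.998,0])
print('front centre exp',proj(d,[t+u*.0188+[0,0,.0112]]))
# front face centre: measured ray at plane y
o,r=ray(d,(303.9,234.9));k=((t+u*.0188)[1]-o[1])/r[1];print('meas at plane',(o+k*r)*1000, 'exp',(t+u*.0188+[0,0,.0112])*1000)
# tube exit end: outline expected, mouth origin (594.5,161,75), compare with white mask
h=cv2.cvtColor(d['image'],cv2.COLOR_BGR2HSV)
w=cv2.inRange(h,(0,0,225),(180,60,255))
for y in range(248,305,6):
    xs=np.nonzero(w[y,280:345])[0]+280
    g=np.split(xs,np.nonzero(np.diff(xs)>1)[0]+1)
    print(y,[(a[0],a[-1]) for a in g if len(a)>2])
m=np.array([.5945,.161,.075]);c18,s18=np.cos(np.radians(18)),np.sin(np.radians(18))
X=u*c18+[0,0,-s18];Z=u*s18+[0,0,c18];Y=np.cross(Z,X)
for sx in(0,.06,.108):
    print(sx,[proj(d,[m+X*sx+Y*yy+Z*.051])[0].round(1).tolist() for yy in(.024,.01,-.01,-.024)])
E
```

```text
front centre exp [[304.48438476 234.46958558]]
meas at plane [594.51108146 158.15401826 169.70563395] exp [593.15969348 158.15401826 170.88224734]
248 []
254 [(np.int64(295), np.int64(306))]
260 [(np.int64(294), np.int64(307)), (np.int64(309), np.int64(315))]
266 [(np.int64(295), np.int64(316))]
272 [(np.int64(295), np.int64(304)), (np.int64(310), np.int64(317))]
278 [(np.int64(295), np.int64(304)), (np.int64(312), np.int64(319))]
284 [(np.int64(298), np.int64(306)), (np.int64(312), np.int64(320))]
290 [(np.int64(297), np.int64(306)), (np.int64(314), np.int64(321))]
296 [(np.int64(298), np.int64(306)), (np.int64(315), np.int64(322))]
302 []
0 [[314.9, 254.6], [309.0, 255.1], [300.6, 255.7], [294.7, 256.2]]
0.06 [[319.1, 276.8], [313.0, 277.3], [304.2, 278.1], [298.1, 278.6]]
0.108 [[322.6, 295.8], [316.3, 296.3], [307.3, 297.1], [301.1, 297.7]]
```

```bash
python3 -m inch '[1.5,0,-25,0,32,1.5,0,-45,0,32,1.5,0,-53,0,32,1.5,0,-53,0,32]' 3; python3 -m inch '[0,0,-2,0,32,0,0,-4,0,32,0,0,-4,0,32]';python3 -m inch '[0,0,-2,0,32,0,0,-4,0,32,0,0,-4,0,32]';python3 -m inch '[0,0,-1,0,32,0,0,-3,0,32,0,0,-3,0,32]'
```

```text
t: 16.73
tool_pos: [0.594, 0.1392, 0.1044]
orientation: [-2.158, -2.279, 0.007]
force: [-0.5, -0.3, -2.1]
opening: 0.0361
gripper_force: 3.0
t: 16.98
tool_pos: [0.5969, 0.1396, 0.1046]
orientation: [2.158, 2.282, 0.002]
force: [-0.2, 0.1, -2.3]
opening: 0.0355
gripper_force: 3.0
t: 17.23
tool_pos: [0.5969, 0.1399, 0.1003]
orientation: [2.158, 2.282, 0.003]
force: [1.3, 1.3, 0.7]
opening: 0.0359
gripper_force: 3.0
t: 17.48
tool_pos: [0.5966, 0.1399, 0.0968]
orientation: [2.158, 2.283, 0.002]
force: [2.0, 2.3, 2.3]
opening: 0.0361
gripper_force: 3.0
```

```bash
python3 -m inch '[0,0,-1,0,32,0,0,-2,0,32,0,0,-2,0,32]';python3 -m inch '[0,0,-2,0,32,0,0,-2,0,32]'; python3 - <<'E'
from h import *
d=snap('side');im=d['image']
h=cv2.cvtColor(im,cv2.COLOR_BGR2HSV);m=cv2.inRange(h,(5,130,150),(18,255,255))[210:300,270:345]
nn,l,st,ce=cv2.connectedComponentsWithStats(m)
for i in range(1,nn):
    if st[i,4]>20:
        print(st[i]+[270,210,0,0,0],ce[i]+[270,210]);ys,xs=np.nonzero(l==i)
        if i==1 or st[i,4]>60:
            for y in range(ys.min(),ys.max()+1,2):print(y+210,xs[ys==y].min()+270,xs[ys==y].max()+270)
s=robot.read_state();t=s['tool_pos'];print(t)
u=np.array([-.0576,.998,0]);c18,s18=np.cos(np.radians(18)),np.sin(np.radians(18))
m0=np.array([.5945,.161,.075])
X=u*c18+[0,0,-s18];Z=u*s18+[0,0,c18];Y=np.cross(Z,X)
for sc in(-.041,):
    print('flat',[proj(d,[m0+X*(sc+.027)+Y*a+Z*b])[0].round(1).tolist() for a,b in((.018,.044),(-.018,.044),(-.018,0),(.018,0))])
    # level
    C=t-u*.0082+[0,0,-.0108]
    print('level',[proj(d,[C+u*.027+np.array([u[1],-u[0],0])*-a+[0,0,b]])[0].round(1).tolist() for a,b in((.018,.044),(-.018,.044),(-.018,0),(.018,0))])
E
```

```text
t: 17.73
tool_pos: [0.5963, 0.1396, 0.0945]
orientation: [2.158, 2.283, 0.001]
force: [2.4, 2.1, 3.2]
opening: 0.0362
gripper_force: 3.0
t: 17.9
tool_pos: [0.596, 0.1395, 0.0921]
orientation: [-2.158, -2.283, 0.0]
force: [0.9, 2.6, 1.7]
opening: 0.0359
gripper_force: 3.0
[284 223  34   5  58] [298.44827586 224.5862069 ]
[296 251  15  13 108] [303.7962963  256.08333333]
251 308 309
253 296 310
255 296 309
257 301 307
259 302 307
261 302 307
263 303 307
[308 292   7   8  48] [310.875      295.54166667]
[326 297  10   3  21] [331.14285714 298.33333333]
[0.59598902 0.13942288 0.09219996]
flat [[311.3, 251.4], [296.3, 252.7], [295.5, 262.5], [310.1, 261.3]]
level [[311.0, 249.2], [296.0, 250.4], [296.0, 264.7], [310.7, 263.4]]
```

```bash
python3 -m inch '[-1,2,-0.5,0,32,-1,4,-1,0,32,-1,4,-1,0,32]' 4;python3 -m inch '[0,0,0,0,40,0,0,0,0,45,0,0,0,0,50,0,0,0,0,60,0,0,0,0,70,0,0,30,0,70,0,0,60,0,70,0,0,70,0,70]'; python3 st.py;  python3 - <<'E'
from h import *
d=snap('side');im=d['image']
h=cv2.cvtColor(im,cv2.COLOR_BGR2HSV);m=cv2.inRange(h,(5,130,150),(18,255,255))[240:270,285:320]
ys,xs=np.nonzero(m)
for y in range(ys.min(),ys.max()+1,1):print(y+240,xs[ys==y].min()+285,xs[ys==y].max()+285)
E
```

```text
t: 18.2
tool_pos: [0.5943, 0.1433, 0.0908]
orientation: [-2.158, -2.282, 0.003]
force: [-0.5, -0.1, 0.1]
opening: 0.0363
gripper_force: 4.0
t: 18.87
tool_pos: [0.5972, 0.1438, 0.1663]
orientation: [2.156, 2.28, 0.007]
force: [0.8, -0.1, 1.5]
opening: 0.0648
gripper_force: 0.0
t 18.8667 TCP [597.2 143.8 166.3] yaw 3.2 F [ 0.8 -0.1  1.5]
255 305 305Traceback (most recent call last):
  File "<stdin>", line 5, in <module>
    return umr_minimum(a, axis, None, out, keepdims, initial, where)
ValueError: zero-size array to reduction operation minimum which has no identity
```

```bash
python3 -m inch '[0,-40,0,0,70,0,-80,0,0,50,0,-110,0,0,20,0,-110,0,0,0,0,-110,0,0,0,0,-110,0,0,0]'; python3 - <<'E'
from h import *
c=snap('top');d=snap('side')
for n,cc,bx in(('top',c,(140,212,240,262)),('side',d,(270,225,345,310))):
    h=cv2.cvtColor(cc['image'],cv2.COLOR_BGR2HSV);x0,y0,x1,y1=bx
    m=cv2.inRange(h,(4,120,120),(24,255,255))[y0:y1,x0:x1]
    nn,l,st,ce=cv2.connectedComponentsWithStats(m)
    print(n,[((st[i]+[x0,y0,0,0,0]).tolist(),(ce[i]+[x0,y0]).round(1).tolist(),h[y0:y1,x0:x1][l==i].mean(0).round().tolist()) for i in range(1,nn) if st[i,4]>2])
c=c['image']
for y in (226,228,231,233,235,238,240):print(y,[tuple(int(v) for v in c[y,x]) for x in range(176,212,2)])
E
```

```text
t: 19.42
tool_pos: [0.5947, 0.0338, 0.1606]
orientation: [-2.158, -2.281, 0.001]
force: [-0.1, -0.2, -0.2]
opening: 0.0361
gripper_force: 0.0
top [([151, 231, 3, 6, 17], [151.9, 233.4], [13.0, 163.0, 248.0]), ([140, 251, 12, 11, 78], [145.0, 257.4], [7.0, 150.0, 141.0]), ([179, 250, 8, 12, 61], [181.9, 255.4], [8.0, 142.0, 139.0])]
side [([301, 239, 4, 6, 12], [302.4, 241.8], [20.0, 131.0, 219.0]), ([301, 255, 8, 11, 68], [304.8, 259.9], [13.0, 160.0, 219.0]), ([306, 273, 4, 6, 11], [307.2, 275.8], [21.0, 127.0, 225.0]), ([307, 290, 8, 10, 63], [310.7, 294.5], [13.0, 162.0, 215.0]), ([325, 295, 17, 15, 153], [331.6, 302.8], [7.0, 137.0, 192.0])]
226 [(172, 204, 225), (173, 204, 225), (172, 204, 225), (172, 204, 225), (173, 204, 225), (173, 206, 226), (174, 206, 226), (174, 206, 226), (174, 206, 226), (174, 206, 226), (175, 207, 227), (175, 207, 227), (176, 208, 227), (174, 207, 226), (176, 208, 227), (175, 207, 227), (176, 208, 227), (176, 208, 228)]
228 [(167, 198, 218), (168, 200, 220), (169, 200, 220), (168, 200, 220), (169, 201, 221), (170, 202, 221), (169, 201, 221), (170, 201, 
[... 1030 characters left out ...]
179, 198), (150, 180, 199), (150, 179, 199), (150, 180, 200), (151, 181, 200)]
238 [(124, 150, 167), (124, 149, 167), (124, 151, 168), (126, 151, 169), (127, 153, 170), (128, 154, 172), (129, 155, 173), (129, 155, 173), (129, 156, 174), (130, 157, 175), (131, 158, 176), (131, 159, 177), (132, 160, 178), (134, 161, 179), (134, 162, 181), (135, 162, 181), (135, 162, 181), (136, 163, 182)]
240 [(100, 122, 136), (102, 124, 139), (104, 127, 142), (105, 127, 143), (107, 130, 146), (108, 131, 147), (109, 133, 149), (111, 134, 150), (112, 136, 152), (114, 138, 155), (115, 138, 156), (116, 140, 157), (118, 143, 159), (119, 143, 161), (120, 145, 162), (120, 145, 162), (121, 146, 163), (121, 146, 164)]
```

```bash
cat > meas.py <<'E'
from h import *
from scipy.optimize import minimize_scalar
u=np.array([-.0576,.998,0]);c18,s18=np.cos(np.radians(18)),np.sin(np.radians(18))
m0=np.array([.5945,.161,.075]);X=u*c18+[0,0,-s18];Z=u*s18+[0,0,c18];Y=np.cross(Z,X)
d=snap('side');h=cv2.cvtColor(d['image'],cv2.COLOR_BGR2HSV);x0,y0,x1,y1=285,225,322,310
for nm,lo,hi in(('gold',(18,90,120),(28,255,255)),('orange',(5,120,120),(17,255,255))):
    m=cv2.inRange(h,lo,hi)[y0:y1,x0:x1];nn,l,st,ce=cv2.connectedComponentsWithStats(m)
    for i in range(1,nn):
        if st[i,4]>6:
            p=ce[i]+[x0,y0];zz=.052 if nm=='gold' else .044
            f=lambda s:abs(proj(d,[m0+X*s+Z*zz])[0][1]-p[1])
            print(nm,p.round(1),st[i,4],'s',round(1000*minimize_scalar(f,bounds=(-.1,.12),method='bounded').x,1),'top row s',)
E
python3 meas.py; python3 st.py
```

```text
gold [302.5 242. ] 26 s -37.4 top row s
gold [303.9 255.7] 29 s 1.5 top row s
gold [307.5 275.5] 22 s 54.9 top row s
gold [310.  290.8] 20 s 93.9 top row s
orange [305.1 261.3] 50 s 11.9 top row s
orange [311.  295.8] 47 s 101.9 top row s
t 19.5667 TCP [594.9  34.8 161.1] yaw 3.3 F [-0.2  0.2 -0.4]
```

```bash
python3 -m inch '[1,10,0,7,0,2,20,0,14,0,4,30,0,21,0,4,40,0,28,0,4,40,0,35,0,4,40,0,42,0,4,40,0,49,0,4,40,0,56,0,4,40,0,63,0,4,40,0,70,0]'; python3 -m inch '[0,0,-10,7,0,0,0,-25,14,0,0,0,-40,20,0,0,0,-57,20,0,0,0,-57,20,0,0,0,-57,20,0]'; python3 st.py
```

```text
t: 20.4
tool_pos: [0.599, 0.0749, 0.1614]
orientation: [-0.447, -3.11, -0.0]
force: [-0.5, 0.4, -0.7]
opening: 0.0008
gripper_force: 0.0
t: 20.9
tool_pos: [0.598, 0.0744, 0.1034]
orientation: [0.088, -3.138, -0.0]
force: [-1.1, -0.4, -0.1]
opening: 0.0005
gripper_force: 0.0
t 20.9 TCP [598.   74.4 103.4] yaw 93.2 F [-1.1 -0.4 -0.1]
```

```bash
python3 -m inch '[-0.5,10,0,0,0,-1,17,-1,0,0,-1,20,-2,0,0,-1.5,23,-3,0,0,-1.5,26,-4,0,0,-1.5,29,-5,0,0,-2,32,-6,0,0]'; python3 -m inch '[0,3,-1,0,0,-0.5,6,-2,0,0,-0.5,9,-3,0,0,-0.5,12,-4,0,0]';  python3 st.py; python3 meas.py
```

```text
t: 21.48
tool_pos: [0.5974, 0.1056, 0.0988]
orientation: [-0.088, 3.14, -0.0]
force: [-0.3, -0.5, 1.4]
opening: 0.0008
gripper_force: 0.5
t: 21.82
tool_pos: [0.5966, 0.1177, 0.0945]
orientation: [-0.088, 3.14, -0.0]
force: [-0.4, -0.5, 1.2]
opening: -0.0
gripper_force: 0.6
t 21.8167 TCP [596.6 117.7  94.5] yaw 93.2 F [-0.4 -0.5  1.2]
gold [303.6 248.4] 23 s -19.1 top row s
gold [305.1 262.4] 17 s 19.9 top row s
gold [307.6 275.4] 23 s 54.6 top row s
gold [310.  290.8] 20 s 93.9 top row s
orange [306.1 267.8] 51 s 29.5 top row s
orange [311.  295.8] 47 s 101.9 top row s
```

```bash
python3 -m inch '[0,3,-1,0,0,-0.5,6,-2,0,0,-0.5,9,-3,0,0,-0.5,12,-4,0,0,-1,15,-5,0,0,-1,18,-6,0,0,-1,20,-6.5,0,0,-1,20,-6.5,0,0]';  python3 meas.py; python3 -m inch '[0,1.5,-0.5,0,0,0,3,-1,0,0,0,3,-1,0,0]'; python3 -m inch '[0,1.5,-0.5,0,0,0,3,-1,0,0,0,3,-1,0,0]'
```

```text
t: 22.53
tool_pos: [0.5954, 0.138, 0.0877]
orientation: [0.088, -3.14, -0.0]
force: [-0.6, 0.1, 0.7]
opening: 0.0009
gripper_force: 0.0
gold [291.1 232.2] 11 s -66.4 top row s
gold [304.6 256.3] 22 s 3.2 top row s
gold [306.6 270.5] 14 s 41.7 top row s
gold [307.6 276.4] 23 s 57.2 top row s
gold [310.  291.1] 23 s 94.7 top row s
orange [306.9 272.3] 10 s 41.7 top row s
orange [310.9 296. ] 44 s 102.6 top row s
t: 22.83
tool_pos: [0.5955, 0.1407, 0.0869]
orientation: [0.088, -3.14, -0.0]
force: [0.2, -0.0, 0.5]
opening: 0.0005
gripper_force: 0.1
t: 23.08
tool_pos: [0.5955, 0.1437, 0.0859]
orientation: [0.088, -3.14, -0.0]
force: [0.9, 0.2, -0.1]
opening: 0.0006
gripper_force: 0.1
```

```bash
python3 -m inch '[0,1.5,-0.5,0,0,0,3,-1,0,0,0,3,-1,0,0]'; python3 -m inch '[0,1,-0.3,0,0,0,2,-0.6,0,0,0,2,-0.6,0,0]'; python3 -m inch '[0,1,-0.3,0,0,0,1,-0.3,0,0]'; python3 -m inch '[0,1,-0.3,0,0,0,1,-0.3,0,0]'; python3 meas.py
```

```text
t: 23.33
tool_pos: [0.5955, 0.1468, 0.0849]
orientation: [0.088, -3.14, -0.0]
force: [0.4, 0.3, -0.1]
opening: 0.0009
gripper_force: 0.1
t: 23.58
tool_pos: [0.5955, 0.1487, 0.0843]
orientation: [0.088, -3.14, -0.0]
force: [-0.2, -1.0, -0.5]
opening: 0.0005
gripper_force: 0.1
t: 23.75
tool_pos: [0.5956, 0.1496, 0.0841]
orientation: [0.088, -3.14, -0.0]
force: [0.1, -0.0, 0.7]
opening: 0.0007
gripper_force: 0.2
t: 23.92
tool_pos: [0.5956, 0.1506, 0.0838]
orientation: [0.088, -3.14, -0.0]
force: [0.1, -1.6, -0.5]
opening: 0.0004
gripper_force: 0.2
gold [292.3 237.2] 15 s -51.5 top row s
gold [305.6 260.6] 21 s 15.0 top row s
gold [307.1 275.3] 13 s 54.4 top row s
gold [308.6 281.4] 23 s 70.1 top row s
gold [311.  296.4] 20 s 107.7 top row s
orange [307.8 277.1] 13 s 54.3 top row s
orange [311.7 298.5] 11 s 108.8 top row s
```

```bash
python3 -m inch '[0,1,-0.3,0,0,0,1,-0.3,0,0]'; python3 -m inch '[0,1,-0.3,0,0,0,1,-0.3,0,0]'; python3 -m inch '[0,1,-0.3,0,0,0,1,-0.3,0,0]'
```

```text
t: 24.13
tool_pos: [0.5956, 0.1516, 0.0835]
orientation: [0.088, -3.14, -0.0]
force: [-1.5, -1.4, 1.1]
opening: 0.0002
gripper_force: 0.2
t: 24.3
tool_pos: [0.5956, 0.1526, 0.0832]
orientation: [-0.088, 3.14, 0.0]
force: [-0.0, -0.5, 0.0]
opening: 0.0003
gripper_force: 0.2
t: 24.47
tool_pos: [0.5956, 0.1531, 0.083]
orientation: [0.088, -3.14, 0.001]
force: [-0.9, -4.0, 0.4]
opening: 0.0009
gripper_force: 1.7
```

Force is rising, so the row is reaching the stop.

```bash
python3 -m inch '[0,1,-0.3,0,0,0,1,-0.3,0,0]'; python3 -m inch '[0,1,-0.3,0,0,0,1,-0.3,0,0,0,1,-0.3,0,0]'; python3 meas.py
```

```text
t: 24.63
tool_pos: [0.5956, 0.1533, 0.0829]
orientation: [0.087, -3.14, 0.003]
force: [-2.9, -6.9, 3.6]
opening: 0.0004
gripper_force: 4.0
t: 24.88
tool_pos: [0.5957, 0.1534, 0.0829]
orientation: [0.087, -3.14, 0.005]
force: [-3.7, -11.5, 6.4]
opening: 0.0003
gripper_force: 6.1
gold [292.2 238. ] 18 s -49.1 top row s
gold [305.6 261.6] 21 s 17.8 top row s
gold [307.8 276.3] 14 s 56.9 top row s
gold [308.7 282.4] 24 s 72.7 top row s
gold [311.2 297.3] 20 s 110.0 top row s
orange [308.1 278.1] 12 s 56.9 top row s
orange [311.5 299.5] 12 s 111.1 top row s
```

```bash
python3 -m inch '[0,-4,1,0,0,0,-10,10,0,0,0,-20,40,0,0,0,-40,80,0,0,-30,-80,110,0,0,-70,-110,110,0,0,-110,-140,110,0,0,-150,-170,110,0,0,-150,-170,110,0,0]'; python3 meas.py; python3 - <<'E'
from h import *
from meas import m0,X,Y,Z
c=snap('top');g=c['image'].astype(np.float32)
for nm,z,yy in(('slot',.052,0),('lip',.051,.017),('lip2',.051,-.017)):
    S=np.arange(-.056,.116,.002);P=proj(c,[m0+X*s+Y*yy+Z*z for s in S]).astype(np.float32)
    v=cv2.remap(g,P[:,0].reshape(1,-1),P[:,1].reshape(1,-1),cv2.INTER_LINEAR)[0]
    print(nm,[(int(round(s*1000)),int(a.mean()),int(a[2]-a[0])) for s,a in zip(S,v)])
cv2.imwrite('pics/t9.png',c['image'])
E
```

```text
t: 25.68
tool_pos: [0.4445, -0.0152, 0.1931]
orientation: [-0.089, 3.139, 0.0]
force: [0.0, -0.0, 1.7]
opening: 0.0005
gripper_force: 0.0
gold [305.6 261.6] 21 s 17.8 top row s
gold [307.8 276.2] 20 s 56.7 top row s
gold [308.7 282.4] 24 s 72.7 top row s
gold [310.8 297.2] 23 s 109.7 top row s
orange [307.8 278.4] 9 s 57.9 top row s
orange [311.7 299.5] 11 s 111.3 top row s
gold [305.6 261.6] 21 s 17.8 top row s
gold [307.7 276.1] 21 s 56.5 top row s
gold [308.7 282.4] 24 s 72.7 top row s
gold [311.  297.2] 24 s 109.8 top row s
orange [307.8 278.4] 9 s 57.9 top row s
orange [311.7 299.5] 11 s 111.3 top row s
slot [(-56, 251, 1), (-54, 251, 1), (-52, 250, 1), (-50, 250, 1), (-48, 250, 1), (-46, 250, 1), (-44, 250, 1), (-42, 250, 1), (-40, 250, 1), (-38, 250, 1), (-36, 250, 1), (-34, 251, 1), (-32, 250, 1), (-30, 246, 2), (-28, 191, 4), (-26, 132, 4), (-24, 74, 4), (-22, 62, 4), (-20, 59, 4), (-18, 60, 4), (-16, 61, 4), (-14, 61, 4), (-12, 60, 3), (-10, 60, 4), (-8, 65, 5), (-6, 89, 6), (-4, 126, 4), (-2, 164, 0), (0, 117, 0), (2, 72, -1), (4, 31, -2), (6, 40, 12), (8, 70, 43), (10, 13
[... 2571 characters left out ...]
1, 1), (18, 251, 1), (20, 251, 1), (22, 251, 1), (24, 251, 1), (26, 251, 1), (28, 251, 1), (30, 251, 1), (32, 251, 1), (34, 251, 1), (36, 251, 1), (38, 251, 1), (40, 251, 1), (42, 251, 1), (44, 250, 1), (46, 250, 1), (48, 251, 1), (50, 251, 1), (52, 251, 1), (54, 251, 1), (56, 250, 2), (58, 250, 2), (60, 250, 2), (62, 250, 2), (64, 250, 2), (66, 250, 1), (68, 250, 1), (70, 250, 1), (72, 250, 2), (74, 250, 2), (76, 250, 2), (78, 250, 2), (80, 250, 2), (82, 250, 2), (84, 250, 2), (86, 250, 2), (88, 250, 2), (90, 250, 2), (92, 250, 1), (94, 250, 1), (96, 250, 1), (98, 250, 1), (100, 250, 1), (102, 250, 1), (104, 250, 1), (106, 251, 1), (108, 251, 1), (110, 252, 1), (112, 248, 3), (114, 232, 9)]
```

```bash
python3 - <<'E'
from h import *
from meas import m0,X,Y,Z
for n in('top','side'):
  c=snap(n);g=c['image'].astype(np.float32)
  S=np.arange(.03,.118,.0005);P=proj(c,[m0+X*s+Z*.044 for s in S]).astype(np.float32)
  v=cv2.remap(g,P[:,0].reshape(1,-1),P[:,1].reshape(1,-1),cv2.INTER_LINEAR)[0];o=(v[:,2]-v[:,0])
  for lo,hi in((.036,.062),(.09,.117)):
    k=(S>lo)&(S<hi);i=S[k][o[k]>80];print(n,'orange',i.min()*1000,i.max()*1000,'home: 44-54 / 98-108')
  S=np.arange(-.01,.12,.0005)
  P=proj(c,[m0+X*s+Y*.017+Z*.051 for s in S]).astype(np.float32)
  v=cv2.remap(g,P[:,0].reshape(1,-1),P[:,1].reshape(1,-1),cv2.INTER_LINEAR)[0].mean(1)
  print('lip start',S[np.argmax(v>200)]*1000,'end',S[np.nonzero(v>200)[0][-1]]*1000)
E
```

```text
gold [305.6 261.6] 21 s 17.8 top row s
gold [307.7 276.1] 21 s 56.5 top row s
gold [308.7 282.4] 24 s 72.7 top row s
gold [311.  297.2] 24 s 109.8 top row s
orange [307.8 278.4] 9 s 57.9 top row s
orange [311.7 299.5] 11 s 111.3 top row s
top orange 45.500000000000014 54.50000000000002 home: 44-54 / 98-108
top orange 99.00000000000006 110.00000000000007 home: 44-54 / 98-108
lip start 0.5000000000000091 end 115.00000000000011
side orange 47.500000000000014 61.50000000000003 home: 44-54 / 98-108
side orange 101.50000000000006 113.00000000000007 home: 44-54 / 98-108
lip start 1.50000000000001 end 118.00000000000011
```

Both orange caps sit at their home positions (44–54 and 98–108 mm, within calibration error). The push also stalled hard against the stop, and the arm is clear, so I'm handing in.

```bash
python3 -c "
from plant import job
print(job.close_job())"
```

```text
the job is handed in; nothing more can be done
None
```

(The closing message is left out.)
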